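Ring the bell and point out the knot and the hook knife

TASK

In a spoon-carving workshop, ring the bench bell by pressing its plunger right down with a fingertip, then point out the spoon blank with the dark knot in its bowl by holding the fingertips still a few centimetres (2 to 5) above the knot for two seconds, and then point in the same way at the curved blade of the hook knife that will cut it out. Do not touch or move any blank or tool, and do not dip down close over the other blanks' bowls or the other tools' blades on the way. Finish with the hand raised, fingertips about 25 cm above the bench.

Things in the scene. Friction and masses are not known exactly. Their poses are not given: they have to be found in the camera images.
- bell_plunger (a joint): brass plunger of the desk bell, travel 0 (up, at rest) to 0.007 m (fully down); a spring pushes it back, 1.5 N to start and 5 N fully down
- bell: the desk bell, steel dome with a brass plunger on top; origin at the centre of its underside on the bench
- bell_top (a point): centre of the top face of the bell's plunger, a brass disc 22 mm across, 66 mm above the bench when up; below it a steel dome 80 mm across and 48 mm high on a black foot 88 mm across, screwed to the bench
- knot_blank: pale wooden spoon blank with a dark brown knot 24 mm across on the floor of its hollow: bowl 66 mm across and 28 mm high with an open hollow 16 mm deep, flat handle 22 mm wide and 18 mm high running 151 mm from the bowl's centre along +x; origin under the bowl's centre at its underside, z up; lies loose on the drilled board
- knot_blank_bowl (a point): the knot: middle of the hollow's floor, 13 mm above the blank's underside and 15 mm below the bowl's rim
- plain_blank_a: pale wooden spoon blank with a clean hollow, no knot: bowl 66 mm across and 28 mm high with an open hollow 16 mm deep, flat handle 22 mm wide and 18 mm high running 151 mm from the bowl's centre along +x; origin under the bowl's centre at its underside, z up; lies loose on the drilled board
- plain_blank_a_bowl (a point): middle of the hollow's floor of that clean blank, 13 mm above its underside
- plain_blank_b: pale wooden spoon blank with a clean hollow, no knot: bowl 66 mm across and 28 mm high with an open hollow 16 mm deep, flat handle 22 mm wide and 18 mm high running 151 mm from the bowl's centre along +x; origin under the bowl's centre at its underside, z up; lies loose on the drilled board
- plain_blank_b_bowl (a point): middle of the hollow's floor of that clean blank, 13 mm above its underside
- hook_knife: hook knife: brown wooden handle 100 x 26 mm, brass ferrule, steel blade curled sideways into a hook 35 mm across; loose on the grey mat, about 22 mm high; origin at the underside below the middle of the handle, handle along x, blade towards +x, z up
- hook_blade (a point): middle of the hook knife's curled blade, 92 mm ahead of the handle's middle, 15 mm to the side (+y of the knife), 11 mm above the knife's underside; the blade's upper edge is 6 mm higher
- straight_knife: straight carving knife: black handle 100 x 26 mm, brass ferrule, straight steel blade 62 mm long; loose on the grey mat, about 22 mm high; origin at the underside below the middle of the handle, handle along x, blade towards +x, z up
- straight_blade (a point): middle of the straight knife's blade, 92 mm ahead of the handle's middle, 11 mm above the knife's underside
- gouge: gouge: orange-brown handle 110 x 26 mm, brass ferrule, thin round steel shank with a small U-shaped channel at its tip; loose on the grey mat, about 22 mm high; origin at the underside below the middle of the handle, handle along x, blade towards +x, z up
- gouge_blade (a point): the gouge's channel end, 110 mm ahead of the handle's middle, 11 mm above the gouge's underside
- board: plywood board with rows of round holes, 260 x 280 x 18 mm, fixed; the three blanks lie on it side by side, in any order; origin at the centre of its underside
- mat: grey mat 220 x 240 x 4 mm, fixed; the three tools lie on it side by side, in any order; origin at the centre of its underside

How it is judged:
On the way, in this order (a step that is already met when the one before it is completed fails the run):
1. the bell's plunger is pressed down by the fingers (at least 5 mm of its 7) (value of joint bell_plunger above 0.005 m and contact force between the fingers and bell above 1 N), for 0.05 s.
2. the hand dwells just above the knot, without contact, for at least 1.5 s (horizontal distance between the grasp point and knot_blank_bowl below 0.025 m and z of the grasp point in the frame of knot_blank between 0.035 and 0.105 m), for 1.5 s.
3. the hand dwells just above the hook knife's curved blade, without contact, for at least 1.5 s (horizontal distance between the grasp point and hook_blade below 0.025 m and z of the grasp point in the frame of hook_knife between 0.03 and 0.105 m), for 1.5 s.
At the end, for the whole second after the job is handed in: the grasp point is more than 18 cm above the bench, the bell's plunger is up again (within 1 mm), and every blank and tool is at rest within 8 mm of where it started (height (world z) of the grasp point above 0.18 m and value of joint bell_plunger below 0.001 m and distance of each of knot_blank, plain_blank_a, plain_blank_b, hook_knife, straight_knife, gouge from where it was at the start of the episode below 0.008 m and linear speed of each of knot_blank, plain_blank_a, plain_blank_b, hook_knife, straight_knife, gouge below 0.02 m/s); the robot touches nothing.
It fails at once if a blank or tool is touched (more than 0.5 N) (contact force between any of the fingers, the arm and knot_blank above 0.5 N or contact force between any of the fingers, the arm and plain_blank_a above 0.5 N or contact force between any of the fingers, the arm and plain_blank_b above 0.5 N or contact force between any of the fingers, the arm and hook_knife above 0.5 N or contact force between any of the fingers, the arm and straight_knife above 0.5 N or contact force between any of the fingers, the arm and gouge above 0.5 N).
It fails at once if a blank or tool is moved or lifted by more than 8 mm (distance of any of knot_blank, plain_blank_a, plain_blank_b, hook_knife, straight_knife, gouge from where it was at the start of the episode above 0.008 m).
It fails at once if the hand dips down close (grasp point within 25 mm to the side and less than 65 to 75 mm above its underside) over another blank's bowl or another tool's blade ((horizontal distance between the grasp point and plain_blank_a_bowl below 0.025 m and z of the grasp point in the frame of plain_blank_a between -0.05 and 0.075 m) or (horizontal distance between the grasp point and plain_blank_b_bowl below 0.025 m and z of the grasp point in the frame of plain_blank_b between -0.05 and 0.075 m) or (horizontal distance between the grasp point and straight_blade below 0.025 m and z of the grasp point in the frame of straight_knife between -0.05 and 0.065 m) or (horizontal distance between the grasp point and gouge_blade below 0.025 m and z of the grasp point in the frame of gouge between -0.05 and 0.065 m)).
It also fails if it takes over 56 s, if anything falls off the work surface, if the arm or the gripper's body presses on something with over 40 N, if the wrist force passes 120 N, or if a joint passes its speed limit or range.

ROBOT

A 7-joint arm with a two-finger parallel gripper is mounted at the origin on the work surface. World frame = base frame: x ahead of the robot, y to its left, z up, the work surface at z = 0. Lengths are in m, angles in rad, forces in N, time in s.
With the tool pointing down it reaches from about 0.4 to 0.875 m from the base axis. Payload 19.3 kg.
Tool frame: the origin (TCP) lies on the centre line of the jaws, within the pads' length; the fingertips stand 14 mm ahead of it and the grasp point (between the pads) lies 5 mm behind it; y points along the fingers, x is the direction in which the jaws open and shut, and the axes are right-handed (so a half turn about y gives the same grasp; the last joint's range is limited). The gripper opens to 85 mm and grips with 20 to 120 N. Pads are 22 mm wide; open, the fingers measure 114 mm over their backs; the gripper's body (76 mm by 85 mm) begins 54 mm behind the grasp point. The pads swing forward as they close: fully open they stand 13 mm farther back than shut.
Start: joints at [1.197, 0.521, -0.036, 1.599, 0.021, 1.021, -0.113], TCP at [0.187, -0.596, 0.245] pointing down, gripper open.
Joint ranges: [-2.91, 2.91], [-0.3, 2.13], [-1.5, 1.42], [0.17, 2.43], [-1.26, 4.41], [0.16, 1.93], [-2.52, 2.52]. Speed limits (rad/s): [1.89, 1.89, 2.39, 2.39, 3.01, 3.01, 3.01].

INTERFACE

Orientations are given as [roll, pitch, yaw] about the fixed x, y, z axes, in that order (R = Rz(yaw) Ry(pitch) Rx(roll)).
In Python, from workcell import monitor, grab_frame, workorder gives the robot as it stands.
- The arm moves only by the tool drive_tool, never from a script. Its argument "steps" is one flat list of numbers, 5 for each row, row after row: the finger opening in mm, from 0 to 85.4, then the shift along the world's x, y, z in mm, then the turn about the world's z in degrees. In form: [fingers, tx, ty, tz, twist, fingers, tx, ty, tz, twist, ...]. A call has exactly 5 rows; each row shifts and turns the commanded pose from where the row before left it; what a row does not reach is not made up. A row lasts 1/12 s, in which the tool goes at most 41.7 mm and 7.16 degrees, less where a joint would pass 70% of its speed; a pose out of reach is approached as far as the arm can. A call is refused whole if a number of a shift passes 41.7 or a number of a turn 7.16, either way. A call with a gripper value outside its range is refused whole. The fingers move at their own pace and stop on an object; "grip_force" is the grip in N (left out, the last holds). Time passes only in rows, so rows that do not move let the fingers close, or fill a call up. It gives the time, the measured TCP pose, the force and the opening at its end, in the units of the state.
- monitor.observe(): the state, without advancing time (a new reading comes with each control period).
- grab_frame(name): name is "side" or "top" or "wrist"; returns a dict with "frame" (420x560x3 uint8, red, green, blue), "vertical_fov" (degrees; the focal length in pixels is half the picture's height over the tangent of half this angle, whatever the lens; pixels are square), "cx", "cy" (the principal point, pixels), "xyz" and "orientation" of the camera in the world. Camera axes: x right, y down, z forward; pixel columns grow to the right and rows downward; lengths in m; the calibration is good to about 2 mm. A picture is of the moment at which its call begins. There is no depth.
- workorder.job_done(): hands the job in, once; it reports no verdict.
The state is a dict: "clock": time; "qpos": joint angles; "qd": joint speeds; "joint_efforts": joint torques, N m; "position": TCP position; "tool_rot": TCP orientation; "force": force on the tool from outside, world axes, zero at the start; "moment": the same for the moment, N m; "grip_width": finger opening in m.
Only numpy, scipy, OpenCV 4.12 (cv2) and the standard library are available. Lean on these libraries where they do the work, as an engineer would, in place of code of your own. Each camera call takes 0.05 s, during which the arm holds its last target. There are 200 camera calls.

## Working session

There is one attempt and no reset: what is moved stays moved. The work goes in short steps, Python scripts to look and compute and a tool call to move; the robot and the scene stay as the last step left them, time stands still between calls to the robot, and variables do not carry over. Pictures are saved under pics/ and viewed, about 8 in all and at most 12, crops included, and the job is handed in when it is done.

Besides the shell and the picture viewer there is one more tool, called after "Emit:" in YAML: its name, and indented under it one key for each argument. drive_tool: Moves the arm, as the interface text tells. Its arguments: {"type":"object","properties":{"steps":{"type":"array"},"grip_force":{"type":"number"}},"required":["steps"]}

```bash
ls; mkdir -p pics; cat > h.py <<'E'
import numpy as np, cv2
from scipy.spatial.transform import Rotation as R
from workcell import monitor, grab_frame, workorder
def grab(n, path=None):
    g=grab_frame(n)
    if path: cv2.imwrite(path, g["frame"][:,:,::-1])
    return g
def cam(g):
    o=np.array(g["orientation"],float)
    M=R.from_euler('xyz',o).as_matrix() if o.shape==(3,) else (o if o.shape==(3,3) else None)
    f=g["frame"].shape[0]/2/np.tan(np.radians(g["vertical_fov"])/2)
    return M,np.array(g["xyz"]),f
def ray(g,u,v,z):
    M,p,f=cam(g); d=M@np.array([(u-g["cx"])/f,(v-g["cy"])/f,1.])
    return p+d*(z-p[2])/d[2]
def proj(g,X):
    M,p,f=cam(g); c=M.T@(np.array(X)-p); return c[:2]/c[2]*f+[g["cx"],g["cy"]]
E
python3 - <<'E'
from h import *
s=monitor.observe(); print(s)
for n in("top","side","wrist"):
    g=grab(n,f"pics/{n}0.png"); print(n,{k:v for k,v in g.items() if k!="frame"})
E
```

```text
pics
{'clock': 0.0, 'qpos': array([ 1.19676142,  0.5220315 , -0.03631282,  1.59998956,  0.02117896,
        1.02112929, -0.1128185 ]), 'qd': array([-1.22432968e-03, -1.42822273e-03,  1.17919841e-03,  1.27209873e-03,
        8.12251814e-05, -1.68410392e-03,  1.62888614e-03]), 'joint_efforts': array([-2.62608344e-03, -9.27158260e+01,  1.97912559e+00, -3.69948184e+01,
        1.78038608e-02,  8.03728122e-03,  1.08249940e-04]), 'position': array([ 0.18685357, -0.59607351,  0.2447216 ]), 'tool_rot': array([-1.57087045e+00,  1.17113349e-03, -1.26701391e+00]), 'force': array([-0.47313304,  1.08252714,  0.14240328]), 'moment': array([ 0.0039148 ,  0.04765902, -0.00768774]), 'grip_width': 0.08575115694536402}
top {'vertical_fov': 46.439165973344174, 'cx': 278.09061506731143, 'cy': 202.5613430078682, 'xyz': array([0.4221032 , 0.00282824, 1.18338549]), 'orientation': array([-3.06288942, -0.00403777, -1.59715644])}
side {'vertical_fov': 56.967476956097286, 'cx': 278.2284441329147, 'cy': 203.161619551693, 'xyz': array([0.29318675, 0.62520694, 0.65225576]), 'orientation': array([-2.2814973 , -0.017909  , -2.78616615])}
wrist {'vertical_fov': 61.61157489168994, 'cx': 277.8098950567858, 'cy': 209.82452855317763, 'xyz': array([ 0.25088256, -0.57593851,  0.37317086]), 'orientation': array([ 2.87462989e+00,  1.52727788e-03, -1.26791375e+00])}
```

View pics/top0.png

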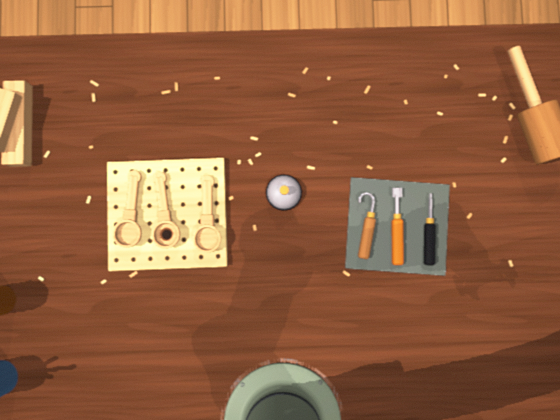

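View pics/side0.png

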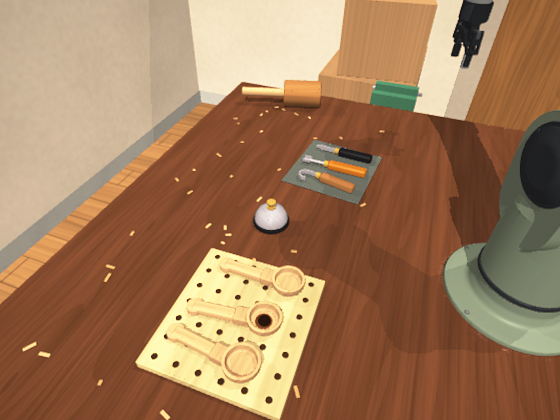

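Top view: knot bowl at about (166,235), middle blank; plain bowls at (128,233) and (208,238); bell plunger at (284,190); hook blade at (368,200), the leftmost tool, with gouge next and straight knife at right. In the side view the knot is at (264,320), the plunger at (271,203) and the hook at (305,175).

```bash
python3 - <<'E'
from h import *
T=grab("top");S=grab("side")
def blob(g,mask,u,v,r):
    m=np.zeros(mask.shape,np.uint8); m[v-r:v+r,u-r:u+r]=mask[v-r:v+r,u-r:u+r]
    n,l,st,c=cv2.connectedComponentsWithStats(m.astype(np.uint8)); i=1+np.argmax(st[1:,4]); return c[i],st[i]
def tri(a,b):
    A=[];B=[]
    for g,(u,v) in((T,a),(S,b)):
        M,p,f=cam(g);d=M@np.array([(u-g["cx"])/f,(v-g["cy"])/f,1]);d/=np.linalg.norm(d);P=np.eye(3)-np.outer(d,d);A.append(P);B.append(P@p)
    return np.linalg.solve(sum(A),sum(B))
hs=lambda g:cv2.cvtColor(g["frame"],cv2.COLOR_RGB2HSV).astype(int)
t,s=hs(T),hs(S)
for nm,ft,a,b,r,z in [("knot",lambda h:h[...,2]<110,(166,235),(264,320),(10,14),.031),
  ("bell",lambda h:(h[...,1]>110)&(h[...,2]>120),(284,190),(271,203),(8,8),.066)]:
    ca,sa=blob(T,ft(t),*a,r[0]);cb,sb=blob(S,ft(s),*b,r[1])
    print(nm,ca,sa,cb,sb,"top",ray(T,*ca,z),"side",ray(S,*cb,z),"tri",tri(ca,cb))
for nm,a,z in [("bowl L",(128,233),.046),("bowl R",(208,238),.046),("bowlK",(166,235),.046),("hook",(368,200),.017),("gouge tip",(398,191),.017),("str blade",(431,207),.015),("hook handle",(367,237),.02)]:
    print(nm,ray(T,*a,z))
print("hook side",ray(S,305,175,.017))
c=lambda g,x,y,w,h,k:cv2.resize(g["frame"][y:y+h,x:x+w,::-1],None,fx=k,fy=k,interpolation=cv2.INTER_CUBIC)
cv2.imwrite("pics/crop.png",np.vstack([c(T,340,170,120,110,3)[:,:360],c(S,280,135,120,70,3)]))
E
```

```text
knot [166.09859155 233.90140845] [162 230   9   9  71] [263.93382353 320.24264706] [258 314  13  13 136] top [0.44590632 0.26053937 0.031     ] side [0.44452007 0.26029053 0.031     ] tri [0.44523573 0.26037002 0.03087604]
bell [283.86440678 189.57627119] [280 186   9   9  59] [270.55307263 200.60893855] [263 195  16  15 179] top [ 0.5396123  -0.01803722  0.066     ] side [ 0.54028466 -0.01906138  0.066     ] tri [ 0.53967651 -0.01796867  0.06702266]
bowl L [0.44999967 0.34531325 0.046     ]
bowl R [0.43357057 0.16033408 0.046     ]
bowlK [0.44306218 0.2574343  0.046     ]
hook [ 0.51448001 -0.21954597  0.017     ]
gouge tip [ 0.53424135 -0.29237062  0.017     ]
str blade [ 0.49389259 -0.37022734  0.015     ]
hook handle [ 0.42627133 -0.21300571  0.02      ]
hook side [ 0.51215602 -0.20934127  0.017     ]
```

View pics/crop.png

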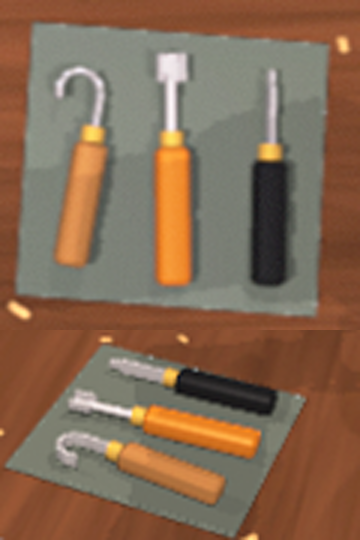

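Rays from both views agree: knot (0.445, 0.260, 0.031), bell top (0.540, -0.018, 0.067), hook blade about (0.516, -0.217). The hook value comes from the handle axis plus its offsets, and the sizes given fit. Moving to the bell with the fingers shut.

Emit:
drive_tool:
  steps: [0,10,15,0,0,0,18,30,0,0,0,18,30,0,0,0,18,30,0,0,0,18,30,0,0]
  grip_force: 20

```text
clock: 0.67
position: [0.2694, -0.4599, 0.2452]
tool_rot: [-1.571, 0.0, -1.267]
force: [0.9, -1.3, 0.0]
grip_width: 0.0259
```

Emit:
drive_tool:
  steps: [0,18,30,0,0,0,18,30,0,0,0,18,30,0,0,0,18,30,0,0,0,18,30,0,0]

```text
clock: 1.08
position: [0.3595, -0.3098, 0.2454]
tool_rot: [-1.571, -0.0, -1.267]
force: [0.2, -0.9, 0.2]
grip_width: -0.0
```

Emit:
drive_tool:
  steps: [0,18,30,0,0,0,18,30,0,0,0,18,30,0,0,0,18,30,0,0,0,18,30,0,0]

```text
clock: 1.5
position: [0.4495, -0.1598, 0.2455]
tool_rot: [-1.571, -0.0, -1.267]
force: [-0.4, -1.1, -0.1]
grip_width: 0.0001
```

Emit:
drive_tool:
  steps: [0,18,30,0,0,0,18,30,0,0,0,18,30,0,0,0,18,30,0,0,0,10,15,0,0]

```text
clock: 1.92
position: [0.5323, -0.0223, 0.2453]
tool_rot: [-1.57, 0.001, -1.264]
force: [-0.5, 0.1, -0.5]
grip_width: 0.0001
```

Emit:
drive_tool:
  steps: [0,7.5,4,-25,0,0,0,0,-35,0,0,0,0,-35,0,0,0,0,-25,0,0,0,0,-15,0]

```text
clock: 2.33
position: [0.5372, -0.0223, 0.1075]
tool_rot: [-1.574, 0.001, -1.267]
force: [0.0, -0.1, -1.3]
grip_width: 0.0006
```

```bash
python3 - <<'E'
from h import *
S=grab("side"); T=grab("top"); W=grab("wrist"); s=monitor.observe(); print(s["position"],s["force"])
c=lambda g,x,y,w,h,k:cv2.resize(g["frame"][y:y+h,x:x+w,::-1],(w*k,h*k))
cv2.imwrite("pics/bell.png",np.hstack([c(S,210,130,120,120,3),cv2.resize(W["frame"][:,:,::-1],(440,360))]))
E
```

```text
[ 0.53795737 -0.02231562  0.10975495] [-0.64356079 -0.48609387  1.12988892]
```

View pics/bell.png

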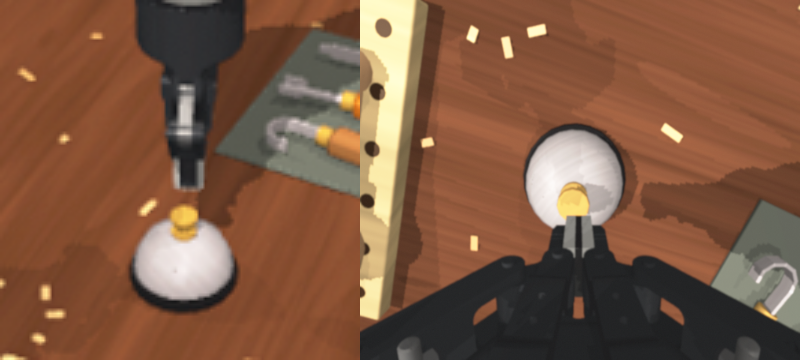

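Both views show the shut fingertips just above the brass plunger, 2 mm short in x and 4 mm in y. I'll correct that and go down.

Emit:
drive_tool:
  steps: [0,2,4,-10,0,0,0,0,-8,0,0,0,0,-6,0,0,0,0,-4,0,0,0,0,0,0]

```text
clock: 2.9
position: [0.5401, -0.0184, 0.0817]
tool_rot: [-1.572, 0.0, -1.267]
force: [0.0, 0.3, 0.5]
grip_width: 0.0002
```

Emit:
drive_tool:
  steps: [0,0,0,-2,0,0,0,0,-2,0,0,0,0,-2,0,0,0,0,-1,0,0,0,0,0,0]

```text
clock: 3.32
position: [0.5406, -0.0185, 0.0753]
tool_rot: [-1.57, -0.0, -1.267]
force: [-0.2, 0.3, 3.8]
grip_width: -0.0001
```

Emit:
drive_tool:
  steps: [0,0,0,-1,0,0,0,0,-1,0,0,0,0,-0.5,0,0,0,0,0,0,0,0,0,0,0]

```text
clock: 3.73
position: [0.5407, -0.0184, 0.0731]
tool_rot: [-1.57, -0.0, -1.267]
force: [-0.9, -0.9, 9.3]
grip_width: -0.0001
```

At 9.3 N, above the 5 N full-travel spring force, the plunger is on its stop. I'll raise and go to the knot.

Emit:
drive_tool:
  steps: [0,0,0,10,0,0,0,0,30,0,0,0,0,40,0,0,0,0,40,0,0,0,0,25,0]

```text
clock: 4.15
position: [0.5408, -0.0182, 0.2218]
tool_rot: [-1.568, -0.001, -1.267]
force: [1.4, -0.3, 1.0]
grip_width: -0.0001
```

Emit:
drive_tool:
  steps: [0,-5,15,0,0,0,-10,30,0,0,0,-10,30,0,0,0,-10,30,0,0,0,-10,30,0,0]

```text
clock: 4.57
position: [0.4945, 0.1178, 0.2183]
tool_rot: [-1.571, 0.0, -1.267]
force: [0.7, 0.8, -1.1]
grip_width: -0.0001
```

Emit:
drive_tool:
  steps: [0,-10,30,0,0,0,-10,30,0,0,0,-10,30,0,0,0,-10,30,0,0,0,-10,23,0,0]

```text
clock: 4.98
position: [0.4443, 0.2619, 0.2183]
tool_rot: [-1.571, 0.001, -1.266]
force: [0.5, 0.2, -0.9]
grip_width: -0.0003
```

Emit:
drive_tool:
  steps: [0,0,0,-20,0,0,0,0,-25,0,0,0,0,-15,0,0,0,0,0,0,0,0,0,0,0]

```text
clock: 5.4
position: [0.4451, 0.2595, 0.158]
tool_rot: [-1.572, -0.0, -1.267]
force: [-0.0, -0.0, 0.4]
grip_width: -0.0002
```

```bash
python3 - <<'E'
from h import *
S=grab("side"); W=grab("wrist"); s=monitor.observe(); print(s["position"],s["force"])
c=lambda g,x,y,w,h,k:cv2.resize(g["frame"][y:y+h,x:x+w,::-1],(w*k,h*k))
cv2.imwrite("pics/knot.png",np.hstack([c(S,150,180,180,180,2),cv2.resize(W["frame"][:,:,::-1],(440,360))]))
p=s["position"]; print("wrist knot px", proj(W,[.4452,.2604,.031]), "err mm",(np.array([.4452,.2604])-p[:2])*1e3)
E
```

```text
[0.44583149 0.2598574  0.15897773] [-0.4794224  -0.75467964  0.08786308]
wrist knot px [277.44612466 206.40780029] err mm [-0.63149101  0.54260264]
```

View pics/knot.png

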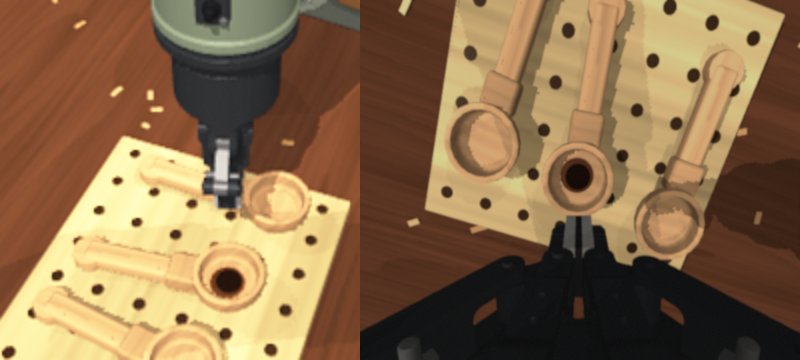

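The wrist view puts the knot at (276,206), against (277,206) predicted. I'll go down to TCP z = 0.08 (tips about 35 mm above the knot) and hold.

Emit:
drive_tool:
  steps: [0,0,0,-20,0,0,0,0,-25,0,0,0,0,-20,0,0,0,0,-13,0,0,0,0,0,0]

```text
clock: 5.92
position: [0.445, 0.2592, 0.0788]
tool_rot: [-1.572, -0.0, -1.267]
force: [-0.9, -0.5, -1.1]
grip_width: -0.0002
```

Emit:
drive_tool:
  steps: [0,0,0,0,0,0,0,0,0,0,0,0,0,0,0,0,0,0,0,0,0,0,0,0,0]

```text
clock: 6.33
position: [0.4458, 0.2598, 0.0805]
tool_rot: [-1.57, 0.0, -1.267]
force: [0.5, 0.2, -0.4]
grip_width: 0.0001
```

Emit:
drive_tool:
  steps: [0,0,0,0,0,0,0,0,0,0,0,0,0,0,0,0,0,0,0,0,0,0,0,0,0]

```text
clock: 6.75
position: [0.4454, 0.2596, 0.0798]
tool_rot: [-1.571, 0.0, -1.267]
force: [1.0, -0.9, 0.3]
grip_width: -0.0003
```

Emit:
drive_tool:
  steps: [0,0,0,0,0,0,0,0,0,0,0,0,0,0,0,0,0,0,0,0,0,0,0,0,0]

```text
clock: 7.17
position: [0.4455, 0.2596, 0.0798]
tool_rot: [-1.571, -0.0, -1.267]
force: [0.1, -0.5, -0.1]
grip_width: 0.0001
```

Emit:
drive_tool:
  steps: [0,0,0,0,0,0,0,0,0,0,0,0,0,0,0,0,0,0,0,0,0,0,0,0,0]

```text
clock: 7.58
position: [0.4454, 0.2596, 0.0798]
tool_rot: [-1.571, 0.0, -1.267]
force: [0.4, -0.7, 0.7]
grip_width: -0.0003
```

Emit:
drive_tool:
  steps: [0,0,0,0,0,0,0,0,0,0,0,0,0,0,0,0,0,0,0,0,0,0,0,0,0]

```text
clock: 8.0
position: [0.4454, 0.2596, 0.0798]
tool_rot: [-1.571, 0.0, -1.267]
force: [0.3, 0.3, 0.0]
grip_width: 0.0
```

Emit:
drive_tool:
  steps: [0,0,0,0,0,0,0,0,0,0,0,0,0,0,0,0,0,0,0,0,0,0,0,0,0]

```text
clock: 8.42
position: [0.4454, 0.2596, 0.0798]
tool_rot: [-1.571, 0.0, -1.267]
force: [-0.2, -0.3, 0.4]
grip_width: 0.0001
```

Emit:
drive_tool:
  steps: [0,0,0,15,0,0,0,0,35,0,0,0,0,40,0,0,0,0,35,0,0,0,0,15,0]

```text
clock: 8.83
position: [0.4463, 0.2604, 0.2241]
tool_rot: [-1.566, 0.001, -1.267]
force: [-0.1, -0.3, 0.2]
grip_width: -0.0003
```

Emit:
drive_tool:
  steps: [0,4.5,-15,0,0,0,4.5,-32,0,0,0,4.5,-32,0,0,0,4.5,-32,0,0,0,4.5,-32,0,0]

```text
clock: 9.25
position: [0.4679, 0.1152, 0.2199]
tool_rot: [-1.571, -0.0, -1.267]
force: [1.4, -0.7, -0.4]
grip_width: -0.0003
```

Emit:
drive_tool:
  steps: [0,4.5,-32,0,0,0,4.5,-32,0,0,0,4.5,-32,0,0,0,4.5,-32,0,0,0,4.5,-32,0,0]

```text
clock: 9.67
position: [0.4903, -0.045, 0.2199]
tool_rot: [-1.571, -0.0, -1.267]
force: [0.5, 1.1, 1.0]
grip_width: 0.0002
```

Emit:
drive_tool:
  steps: [0,4.5,-32,0,0,0,4.5,-32,0,0,0,4.5,-32,0,0,0,4.5,-32,0,0,0,4.5,-32,0,0]

```text
clock: 10.08
position: [0.5128, -0.205, 0.2199]
tool_rot: [-1.571, -0.0, -1.267]
force: [0.4, -0.5, -0.5]
grip_width: 0.0002
```

Emit:
drive_tool:
  steps: [0,3,-13.5,0,0,0,0,0,-25,0,0,0,0,-35,0,0,0,0,-20,0,0,0,0,0,0]

```text
clock: 10.5
position: [0.514, -0.2159, 0.1361]
tool_rot: [-1.575, 0.004, -1.267]
force: [-0.5, -0.4, -0.4]
grip_width: -0.0003
```

```bash
python3 - <<'E'
from h import *
S=grab("side"); W=grab("wrist"); s=monitor.observe(); print(s["position"],s["force"])
c=lambda g,x,y,w,h,k:cv2.resize(g["frame"][y:y+h,x:x+w,::-1],(w*k,h*k))
cv2.imwrite("pics/hook.png",np.hstack([c(S,250,80,120,120,3),cv2.resize(W["frame"][:,:,::-1],(440,360))]))
p=s["position"]; print("pred hook px (in picture)", proj(W,[.516,-.217,.018])*440/560*np.array([1,360/420*560/440])+[360,0])
E
```

```text
[ 0.51600298 -0.21655539  0.14004705] [-0.10278845 -0.32799588  1.10644971]
pred hook px (in picture) [580.11775028 177.71656905]
```

View pics/hook.png

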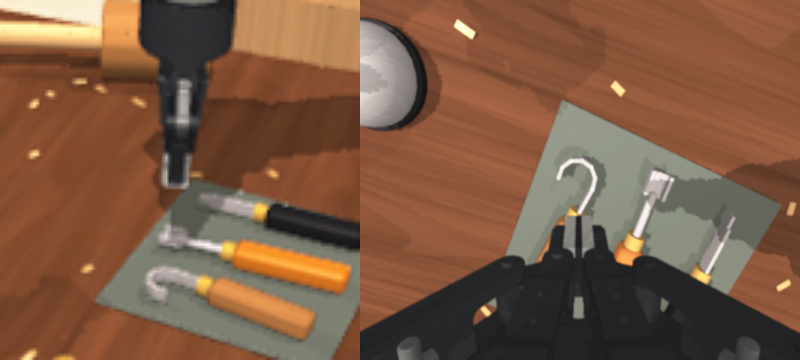

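The hook's curl spans x 557–598 and y 158–210 in the picture. The predicted point (580,178) falls in the middle of it. I'll go down to TCP z = 0.064 and hold.

Emit:
drive_tool:
  steps: [0,0,0,-20,0,0,0,0,-25,0,0,0,0,-20,0,0,0,0,-11,0,0,0,0,0,0]

```text
clock: 11.02
position: [0.5158, -0.2167, 0.0633]
tool_rot: [-1.572, 0.001, -1.267]
force: [0.1, 0.0, 0.3]
grip_width: -0.0001
```

Emit:
drive_tool:
  steps: [0,0,0,0,0,0,0,0,0,0,0,0,0,0,0,0,0,0,0,0,0,0,0,0,0]

```text
clock: 11.43
position: [0.5163, -0.217, 0.0645]
tool_rot: [-1.57, -0.001, -1.267]
force: [-0.3, 0.1, 0.7]
grip_width: -0.0
```

Emit:
drive_tool:
  steps: [0,0,0,0,0,0,0,0,0,0,0,0,0,0,0,0,0,0,0,0,0,0,0,0,0]

```text
clock: 11.85
position: [0.5159, -0.2169, 0.0638]
tool_rot: [-1.571, 0.0, -1.267]
force: [0.0, -0.1, -0.7]
grip_width: 0.0001
```

Emit:
drive_tool:
  steps: [0,0,0,0,0,0,0,0,0,0,0,0,0,0,0,0,0,0,0,0,0,0,0,0,0]

```text
clock: 12.27
position: [0.5159, -0.2169, 0.0638]
tool_rot: [-1.571, 0.0, -1.267]
force: [0.1, -0.4, -0.0]
grip_width: 0.0003
```

Emit:
drive_tool:
  steps: [0,0,0,0,0,0,0,0,0,0,0,0,0,0,0,0,0,0,0,0,0,0,0,0,0]

```text
clock: 12.68
position: [0.516, -0.2169, 0.0638]
tool_rot: [-1.571, -0.0, -1.267]
force: [-0.3, 0.0, -0.3]
grip_width: -0.0
```

Emit:
drive_tool:
  steps: [0,0,0,0,0,0,0,0,0,0,0,0,0,0,0,0,0,0,0,0,0,0,0,0,0]

```text
clock: 13.1
position: [0.5159, -0.2169, 0.0638]
tool_rot: [-1.571, 0.0, -1.267]
force: [0.3, 0.6, 0.4]
grip_width: 0.0003
```

Emit:
drive_tool:
  steps: [0,0,0,0,0,0,0,0,0,0,0,0,0,0,0,0,0,0,0,0,0,0,0,0,0]

```text
clock: 13.52
position: [0.5159, -0.2169, 0.0638]
tool_rot: [-1.571, 0.0, -1.267]
force: [-0.1, 0.3, 0.8]
grip_width: -0.0001
```

Emit:
drive_tool:
  steps: [0,0,0,20,0,0,0,0,40,0,0,0,0,40,0,0,0,0,40,0,0,0,0,40,0]

```text
clock: 13.93
position: [0.5155, -0.2167, 0.2458]
tool_rot: [-1.571, 0.0, -1.267]
force: [-0.1, -0.6, 0.6]
grip_width: -0.0
```

Emit:
drive_tool:
  steps: [0,0,0,20,0,0,0,0,0,0,0,0,0,0,0,0,0,0,0,0,0,0,0,0,0]

```text
clock: 14.35
position: [0.5154, -0.2167, 0.2626]
tool_rot: [-1.572, 0.001, -1.267]
force: [0.5, -0.1, -0.4]
grip_width: 0.0002
```

```bash
python3 - <<'E'
from h import *
T=grab("top","pics/top1.png"); S=grab("side"); s=monitor.observe(); print(s["position"],s["force"],abs(s["qd"]).max())
a=cv2.imread("pics/top0.png")
print("board diff max",cv2.absdiff(a,cv2.imread("pics/top1.png"))[155:275,105:230].max())
b=cv2.imread("pics/side0.png"); d=cv2.absdiff(b,np.ascontiguousarray(S["frame"][:,:,::-1])).max(2)
for n,(x,y,w,h) in dict(board=(140,248,190,165),bell=(250,195,42,40),tools=(284,140,100,62)).items(): print(n,(d[y:y+h,x:x+w]>40).sum())
E
```

```text
[ 0.51557282 -0.21673798  0.26270852] [-0.70330671 -0.01166792  0.51897817] 0.003717142183208504
board diff max 32
board 0
bell 0
tools 13
```

The fingertips are at about 0.249 m and the arm is still. The images show no change at the board and bell, and 13 pixels changed in the tools area, which fits the hand's shadow. Handing in.

```bash
python3 -c "
from workcell import workorder
print(workorder.job_done())"
```

```text
the job is handed in; nothing more can be done
None
```

The arm rang the bell, pointed at the knotted blank and then at the hook knife's blade, and I handed the job in; no verdict was reported.

- **Bell:** I pressed the plunger with shut fingertips until the force reached 9.3 N. The spring gives 5 N fully down, so it was on its stop.
- **Knot:** The fingertips held about 35 mm above it for about 2.5 s, less than 1 mm off to the side by my measurement. The wrist camera showed the knot where I predicted it.
- **Hook blade:** The fingertips held about 35 mm above its middle for about 2.5 s. The two camera views put the blade about 10 mm apart sideways. I used the top view's position, which the wrist view confirmed, and the limit is 25 mm.
- **Finish:** The hand ended with fingertips about 0.249 m above the bench, the arm still and no contact force.

Comparing images from before and after, nothing changed at the blanks or the bell, so the plunger is back up. In the side view, 13 pixels differed in the tools area. I put that down to the hand's shadow and did not look closer. No force showed at the fingers during either hold. All of it took about 14.5 s of the 56 s allowed.

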